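Press a slide carrier under the leaf springs into a slide reader

TASK

Load the slide carrier into the slide reader: with the fingertips press it down hard on its sprung bed and, keeping it pressed, slide it nose first under the two leaf springs and the steel bar until it is fully home, then let go so that the bed lifts it and it locks behind the bar. Only press and push the carrier, never lift or tip it, and leave the vials, tweezers and flask where they are.

Things in the scene. Friction and masses are not known exactly. Their poses are not given: they have to be found in the camera images.
- slide_reader: Fixed slide reader: light grey housing 97 deep x 153 wide x 80 high, with an open loading deck in front of it (x -200 to 0) between two guide rails (inner faces y +-47.5, tops 43 high). Origin on the bench under the middle of the slot mouth; +x points into the reader, the way the carrier slides. A fixed stop inside at x +49.5.
- slot (a point): Middle of the lower front edge of the fixed steel bar over the slot mouth, 38.5 above the bench, at x -2 in the reader's frame (same axes). The bar is 10 deep (x -2 to +8); behind it the slot is higher (50).
- bed (a joint): Flat dark grey sprung bed, 70 wide, between the rails; it moves only straight down; its free top is 34 above the bench. Value: how far it is pressed, m, 0 to 0.012 (hard bottom). With the carrier on it, about 8 N starts it and 18 N bottoms it (0.8 N per mm).
- toe_l (a point): Tip of the upturned front toe of the left one of two V-bent polished leaf springs (the other is its mirror image, y -41), 7 wide. They hang in front of the bar; free, the tip is at x -56, y +41, 41.5 above the bench in the reader's frame, the lowest bend at x -35, about 32 above the bench. Each presses on what passes under it with 1 to 2 N.
- slide_carrier: Loose slate-blue slide carrier, about 140 g, 122 long (x) x 92 wide, lying on the bed between the rails (1.5 play a side). Origin under its centre, +x to the nose. A plate 8 thick, with a thumb step on top (x -11 to +3, y +-28, 7 high) and behind it a black ribbed pad for the fingertips. Home: origin at x -15 to -11.5 in the reader's frame; let go there it rises to 30.5 above the bench.
- nose (a point): Top front edge of the carrier's head, in its middle: x +61, y 0, 11.5 above the carrier's underside. The head (x +23 to +61) is 11.5 thick and carries a glass slide. On the free bed its top, 45.5 above the bench, meets toes and bar; it passes only while pressed down more than 7 (at most 12), until the whole head is behind the bar. Starts 60 to 70 short of the slot mouth.
- thumb_pad (a point): On the top face of the carrier, in the middle of the ribbed pad: x -28, y 0, 8 above the carrier's underside. The thumb step's upright face is 17 ahead of it; same axes as the carrier. Pad: x -47 to -13, y +-26.
- vial_white: Loose glass vial with white cap, 24 across, 52 high, beside the deck on the right; origin under its centre.
- vial_black: Loose glass vial with black cap, 24 across, 52 high, beside the deck on the right; origin under its centre.
- tweezers: Loose steel tweezers 124 long (along their y), 13 high, lying beside the deck on the left; origin under the centre.
- flask: Loose conical flask with red stopper, 64 across, 106 high, left of the reader housing; origin under its centre.

How it is judged:
On the way:
1. the carrier is pressed down and its nose is under the leaf springs, still in front of the bar (value of joint bed above 0.005 m and x of slide_carrier in the frame of slide_reader between -0.105 and -0.064 m), for 0.02 s.
At the end, for the whole second after the job is handed in: The carrier is let go, level and at rest fully home in the reader (origin at x -17.5 to -9 mm in the reader's frame), and the bed has lifted it against the steel bar (origin 29 to 32.5 mm above the bench, bed pressed by less than 5.5 mm), so its head stands locked behind the bar (x of slide_carrier in the frame of slide_reader between -0.0175 and -0.009 m and z of slide_carrier in the frame of slide_reader between 0.029 and 0.0325 m and value of joint bed below 0.0055 m and angle between the z axis of slide_carrier and the z axis of slide_reader, either way round below 0.03 rad and linear speed of slide_carrier below 0.01 m/s); the robot touches nothing.
It fails at once if the carrier is lifted off its bed (z of slide_carrier in the frame of slide_reader above 0.04 m).
It fails at once if the carrier is tipped (angle between slide_carrier's own z axis and vertical above 0.12 rad).
It fails at once if a vial is moved or knocked over (distance of any of vial_white, vial_black from where it was at the start of the episode above 0.02 m).
It fails at once if the tweezers are moved (distance of tweezers from where it was at the start of the episode above 0.02 m).
It fails at once if the flask is moved or knocked over (distance of flask from where it was at the start of the episode above 0.02 m).
It also fails if it takes over 35 s, if anything falls off the work surface, if the arm or the gripper's body presses on something with over 40 N, if the wrist force passes 120 N, or if a joint passes its speed limit or range.

ROBOT

A 6-joint arm with a two-finger parallel gripper is mounted at the origin on a cart in front of the work surface, level with it; the furniture and walls round the work are solid. World frame = base frame: x ahead of the robot, y to its left, z up, the work surface at z = 0. Lengths are in m, angles in rad, forces in N, time in s.
With the tool pointing down it reaches from about 0.375 to 0.9 m from the base axis. Payload 3.1 kg.
Tool frame: the origin (TCP) lies midway between the tips of the shut fingers; the grasp point (between the pads) lies pinch_z behind it (pinch_z is the distance from the TCP to the grasp point, in m); y points along the fingers, z is the direction in which the jaws open and shut, and the axes are right-handed (so a half turn about y gives the same grasp; the last joint's range is limited). The gripper opens to 87 mm and grips with 3 to 60 N. Pads are 19 mm wide; open, the fingers measure 117 mm over their backs; the gripper's body (75 mm by 190 mm) begins 51 mm behind the grasp point.
Start: joints at [1.028, 0.527, 1.433, -0, 1.181, -0.178], TCP at [0.223, 0.584, 0.223] pointing down, gripper open.
Joint ranges: [-3.08, 3.08], [-0.75, 2.2], [0.22, 2.44], [-1.43, 4.57], [0, 2.65], [-2.85, 2.85]. Speed limits (rad/s): [2.79, 2.79, 3.14, 3.14, 3.14, 3.14].

INTERFACE

Orientations are given as a unit quaternion [x, y, z, w].
In Python, from rig import get_obs, camera, hand_in, pinch_z gives the robot as it stands. The module is installed in compiled form; this text tells all that it offers.
- The arm moves only by the tool arm_command, never from a script. Its argument "plan" is a list of rows, each a list of 2 entries, a list of its own where there are three numbers: the shift along the world's x, y, z in units of 25 mm (1.0 is 25 mm), then the turn about the world's z in units of 5 degrees (1.0 is 5 degrees). A call has 1 to 5 rows; each row is the pose to reach, as a shift and turn from the pose commanded when the call began; what a row does not reach only later rows make up. A row lasts 1/10 s, in which the tool goes at most 50 mm and 8.59 degrees, less where a joint would pass 70% of its speed; a pose out of reach is approached as far as the arm can. A call with a gripper value outside its range is refused whole. "fingers" is the opening, from -1 (shut) to 1 (fully open), set as the call begins (left out, the last holds). The fingers move at their own pace and stop on an object; "force" is the grip in N (left out, the last holds). Time passes only in rows, so rows that repeat a pose let the fingers close. It gives the time, the measured TCP pose, the force and the opening at its end, in the units of the state.
- get_obs(): the state, without advancing time (a new reading comes with each control period).
- camera(name): name is "scene" or "top"; returns a dict with "pixels" (400x640x3 uint8, red, green, blue), "camera_matrix" (3x3 intrinsics, pixels), "R" (3x3) and "t" (3): a world point X has camera coordinates R X + t. Camera axes: x right, y down, z forward; pixel columns grow to the right and rows downward; lengths in m; the calibration is good to about 2 mm. A picture is of the moment at which its call begins. There is no depth.
- hand_in(): hands the job in, once; it reports no verdict.
The state is a dict: "time": time; "q": joint angles; "joint_velocities": joint speeds; "joint_torque": joint torques, N m; "position": TCP position; "tool_rot": TCP orientation; "ft_force": force on the tool from outside, world axes, zero at the start; "moment": the same for the moment, N m; "grip_width": finger opening in m.
Only numpy, scipy, OpenCV 4.12 (cv2) and the standard library are available. Lean on these libraries where they do the work, as an engineer would, in place of code of your own. Each camera call takes 0.05 s, during which the arm holds its last target.

## Working session

There is one attempt and no reset: what is moved stays moved. The work goes in short steps, Python scripts to look and compute and a tool call to move; the robot and the scene stay as the last step left them, time stands still between calls to the robot, and variables do not carry over. Pictures are saved under pics/ and viewed, and the job is handed in when it is done.

Besides the shell and the picture viewer there is one more tool, called by a JSON object that holds its "fn" and its "kwargs". arm_command: Moves the arm, as the interface text tells. Its arguments: {"type":"object","properties":{"plan":{"type":"array"},"fingers":{"type":"number"},"force":{"type":"number"}},"required":["plan"]}

```bash
mkdir -p pics
python3 - <<'E'
from rig import get_obs,camera,pinch_z
import cv2,numpy as np
o=get_obs();print(o,pinch_z)
for n in("scene","top"):
    c=camera(n);cv2.imwrite(f"pics/{n}0.png",c["pixels"][:,:,::-1]);np.savez(f"{n}0.npz",**c)
    print(n,c["camera_matrix"],c["R"],c["t"])
E
```

```text
{'time': 0.0, 'q': array([ 1.02749002e+00,  5.28438088e-01,  1.43393327e+00, -1.57492067e-05,
        1.18140742e+00, -1.78493380e-01]), 'joint_velocities': array([-4.13857702e-04,  2.11736058e-04, -8.15653080e-04,  3.49859697e-05,
       -1.48470093e-03,  3.16785394e-04]), 'joint_torque': array([ 8.28648638e-06, -4.40029800e+01, -1.76588112e+01,  6.32748543e-02,
        5.80772536e-02, -1.58119556e-04]), 'position': array([0.22256105, 0.58322396, 0.22157905]), 'tool_rot': array([ 0.6961008 , -0.12853274,  0.12799652, -0.69465092]), 'ft_force': array([ 0.43001525,  0.68357246, -0.04213995]), 'moment': array([-0.01013247,  0.01642769,  0.01919434]), 'grip_width': 0.08701300583577667} 0.0187
scene [[418.95603289   0.         330.48444744]
 [  0.         418.95603289 198.77751498]
 [  0.           0.           1.        ]] [[ 0.58263222 -0.81268241  0.00932689]
 [-0.49735688 -0.36559678 -0.78674972]
 [ 0.64278754  0.45374694 -0.61720166]] [-0.10372451  0.41835816  0.40661506]
top [[505.17225061   0.         321.44197554]
 [  0.         505.17225061 205.91437412]
 [  0.           0.           1.        ]] [[-0.02988951 -0.9990488   0.03175068]
 [-0.98526736  0.02409621 -0.16931512]
 [ 0.168389   -0.03634366 -0.9850504 ]] [0.26588493 0.55876506 0.85737956]
```

View pics/scene0.png

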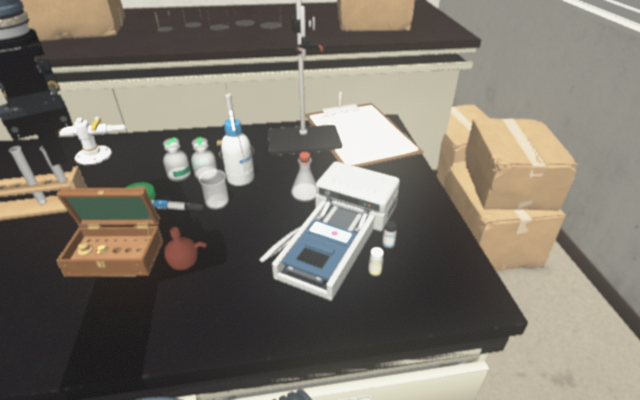

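View pics/top0.png

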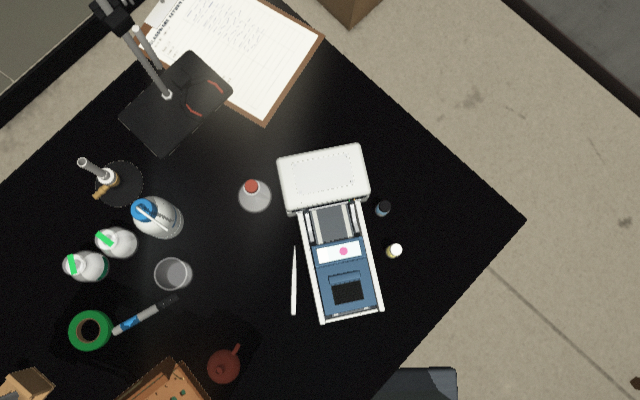

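The top view shows the reader housing around (322,178), the blue carrier around (345,275) with its black pad near (348,290), the tweezers at (294,280), the vials at (383,209) and (395,250), and the flask at (254,195). I'll measure from an enlarged crop.

```bash
cat > h.py <<'E'
import numpy as np,cv2
def ray(c,uv,z):
    K,R,t=c["camera_matrix"],c["R"],c["t"]
    d=R.T@np.linalg.solve(K,np.array([uv[0],uv[1],1.]));C=-R.T@t
    return C+d*(z-C[2])/d[2]
def proj(c,X):
    p=c["camera_matrix"]@(c["R"]@np.asarray(X)+c["t"]);return p[:2]/p[2]
E
python3 - <<'E'
from h import *
t=dict(np.load("top0.npz"));s=dict(np.load("scene0.npz"))
im=t["pixels"][:,:,::-1]
cv2.imwrite("pics/topc.png",cv2.resize(im[140:330,265:415],None,fx=3.1,fy=3.1,interpolation=cv2.INTER_CUBIC))
im2=s["pixels"][:,:,::-1]
cv2.imwrite("pics/scenec.png",cv2.resize(im2[150:300,255:415],None,fx=4,fy=4,interpolation=cv2.INTER_CUBIC))
hsv=cv2.cvtColor(im,cv2.COLOR_BGR2HSV)
m=cv2.inRange(hsv,(95,70,40),(120,255,200));m[:140]=0;m[330:]=0;m[:,:290]=0;m[:,390:]=0
n,l,st,ce=cv2.connectedComponentsWithStats(m)
for i in range(1,n):
    if st[i,4]>30:print(st[i],ce[i])
i=1+np.argmax(st[1:,4]);pts=np.argwhere(m>0)[:,::-1].astype(np.float32)
P=np.array([ray(t,p,.042)[:2] for p in pts]).astype(np.float32)
r=cv2.minAreaRect(P);print(r,cv2.boxPoints(r))
E
```

```text
[ 311  236   66   80 2439] [343.67486675 278.29602296]
((0.47043392062187195, 0.19558008015155792), (0.1706167459487915, 0.1426505744457245), 9.955410957336426) [[0.37407923 0.25108317]
 [0.3987409  0.1105805 ]
 [0.5667886  0.140077  ]
 [0.54212695 0.28057966]]
```

View pics/topc.png

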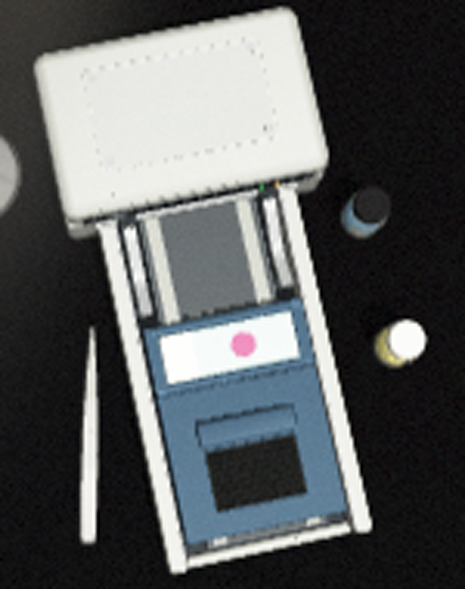

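View pics/scenec.png

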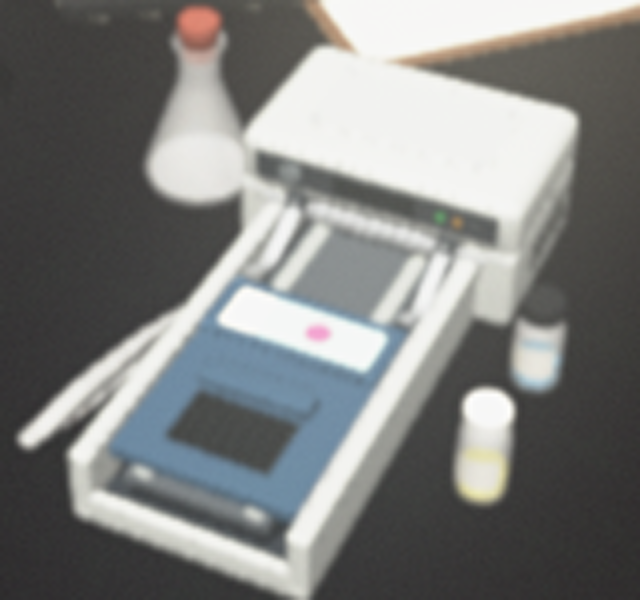

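Run:
```python
from h import *
t=dict(np.load("top0.npz"));s=dict(np.load("scene0.npz"))
f=lambda p,z:ray(t,((p[0]+.5)/3.1+265-.5,(p[1]+.5)/3.1+140-.5),z)
g=lambda p,z:ray(s,((p[0]+.5)/4+255-.5,(p[1]+.5)/4+150-.5),z)
P={k:f(v,.043)[:2] for k,v in dict(flo=(172,570),fli=(187,566),fri=(355,531),fro=(371,527),bli=(118,222),blo=(100,226),bri=(279,193),bro=(298,190)).items()}
for k,v in P.items():print(k,v.round(4))
for a,b in(("flo","blo"),("fli","bli"),("fri","bri"),("fro","bro")):
    d=P[b]-P[a];print(a,np.degrees(np.arctan2(d[1],d[0])),np.linalg.norm(d))
print("width in",np.linalg.norm(P["fli"]-P["fri"]),np.linalg.norm(P["bli"]-P["bri"]))
print("mid front",(P["fli"]+P["fri"])/2,"mid back",(P["bli"]+P["bri"])/2)
print("carrier rear corners z42",f((190,546),.042),f((349,514),.042))
print("nose corners z45.5",f((146,327),.0455),f((299,299),.0455))
for n,q in dict(pad=[(206,457),(298,434),(307,492),(217,511)]).items():
    A=np.array([f(x,.042) for x in q]);print(n,A.round(4),A.mean(0))
A=np.array([g(x,.042) for x in [(195,390),(298,424),(268,472),(167,434)]]);print("scene pad",A.round(4),A.mean(0))
print("scene rails front",g((72,456),.043),g((290,540),.043))
hsv=cv2.cvtColor(t["pixels"],cv2.COLOR_RGB2HSV)
m=cv2.inRange(hsv,(100,70,60),(115,255,200));m[:235]=0;m[318:]=0;m[:,:305]=0;m[:,385:]=0
m=cv2.morphologyEx(m,cv2.MORPH_OPEN,np.ones((3,3)))
c=max(cv2.findContours(m,0,2)[0],key=cv2.contourArea)[:,0]
r=cv2.minAreaRect(np.array([ray(t,p,.042)[:2] for p in c],np.float32));print(r)
print("vials",f((368,205),.052),f((407,339),.052),"flask stopper",ray(t,(252,186),.106))
```

```text
flo [0.3613 0.2589]
fli [0.3632 0.2506]
fri [0.3793 0.1563]
fro [0.3812 0.1472]
bli [0.557  0.2842]
blo [0.5549 0.2945]
bri [0.5717 0.1909]
bro [0.5732 0.1798]
flo 10.418718543386476 0.1968721657279232
fli 9.838033530143877 0.19668885126498187
fri 10.199279748598236 0.19546974170066533
fro 9.638635213373453 0.19471722792783805
width in 0.09564789755499839 0.0944270138014947
mid front [0.37124267 0.20340884] mid back [0.56433136 0.23751847]
carrier rear corners z42 [0.37393692 0.24851214 0.042     ] [0.38864466 0.15902906 0.042     ]
nose corners z45.5 [0.49604191 0.26974937 0.0455    ] [0.50965304 0.18224046 0.0455    ]
pad [[0.4225 0.238  0.042 ]
 [0.4337 0.1857 0.042 ]
 [0.4014 0.182  0.042 ]
 [0.3926 0.2328 0.042 ]] [0.41254605 0.20964919 0.042     ]
scene pad [[0.4238 0.2373 0.042 ]
 [0.4341 0.187  0.042 ]
 [0.4033 0.1808 0.042 ]
 [0.3951 0.2301 0.042 ]] [0.41406822 0.20879839 0.042     ]
scene rails front [0.35991754 0.25441567 0.043     ] [0.37775159 0.15050047 0.043     ]
((0.44263705611228943, 0.21587291359901428), (0.12290851026773453, 0.09207946807146072), 9.976706504821777)
vials [0.56185775 0.1410801  0.052     ] [0.48469787 0.12288315 0.052     ] flask stopper [0.5914641  0.36728102 0.106     ]
```

```bash
cat >> h.py <<'E'
from scipy.spatial.transform import Rotation as Ro
U=np.array([np.cos(np.radians(10)),np.sin(np.radians(10))]);V=np.array([-U[1],U[0]])
O=np.array([.568,.238])
def rd(p):d=np.asarray(p)[:2]-O;return np.array([d@U,d@V])
def wd(a,b):return O+a*U+b*V
def st(tgt=None):
    from rig import get_obs
    o=get_obs();p=o["position"];R=Ro.from_quat(o["tool_rot"]).as_matrix()
    print("t",o["time"],"p",p.round(4),"reader",rd(p).round(4),"F",o["ft_force"].round(2),"jawyaw",np.degrees(np.arctan2(R[1,2],R[0,2])).round(2),"down",R[:,1].round(3),"w",o["grip_width"])
    if tgt is not None:print("units",((np.array(tgt)-p)/.025).round(3))
E
python3 - <<'E'
from h import *
print(rd((.4133,.2092)),rd((.4409,.2141)))
q=wd(-.129-.0245,-.0007);print(q)
st([*q,.1])
t=dict(np.load("top0.npz"))
print(ray(t,(150,210),.15),ray(t,(224,366),.08),ray(t,(160,390),.08))
E
```

```text
[-0.15735083 -0.00149909] [-0.12931926 -0.00146622]
[0.41695356 0.21065564]
t 0.1 p [0.2226 0.5833 0.2216] reader [-0.2802  0.4   ] F [ 0.49 -0.15  0.03] jawyaw 69.1 down [-0.001 -0.002 -1.   ] w 0.087010565398253
units [  7.774 -14.905  -4.866]
[0.54764562 0.52047707 0.15      ] [0.30168656 0.41685917 0.08      ] [0.26834039 0.51813531 0.08      ]
```

{"fn": "arm_command", "kwargs": {"plan": [[[0.9,-1.7,0],1.2],[[1.8,-3.4,0],2.4],[[2.7,-5.1,0],3.6],[[3.6,-6.8,0],4.8],[[4.5,-8.5,0],6.2]], "fingers": -1, "force": 20}}

```text
time: 0.6
position: [0.3357, 0.3696, 0.2223]
tool_rot: [0.704, 0.064, -0.064, -0.704]
ft_force: [0.6, 0.3, -0.6]
grip_width: 0.0547
```

{"fn": "arm_command", "kwargs": {"plan": [[[0.9,-1.7,0],0],[[1.8,-3.4,0],0],[[2.6,-5,-0.5],0],[[3.2,-6.4,-1.5],0],[[3.2,-6.4,-2.5],0]]}}

```text
time: 1.1
position: [0.4182, 0.2079, 0.1598]
tool_rot: [0.705, 0.061, -0.059, -0.704]
ft_force: [0.1, 1.0, -0.7]
grip_width: 0.0147
```

Run:
```python
from h import *
st([*wd(-.1535,-.0007),.06])
from rig import camera
for n in("scene","top"):
    c=camera(n);i=c["pixels"][:,:,::-1];i=i[100:350,220:460];cv2.imwrite(f"pics/{n}1.png",cv2.resize(i,None,fx=2.4,fy=2.4,interpolation=cv2.INTER_CUBIC))
```

```text
t 1.1 p [0.4182 0.2079 0.1598] reader [-0.1527 -0.0036] F [ 0.08  1.   -0.71] jawyaw 99.78 down [ 0.003 -0.001 -1.   ] w 0.014708837004518902
units [-0.051  0.111 -3.993]
```

View pics/scene1.png

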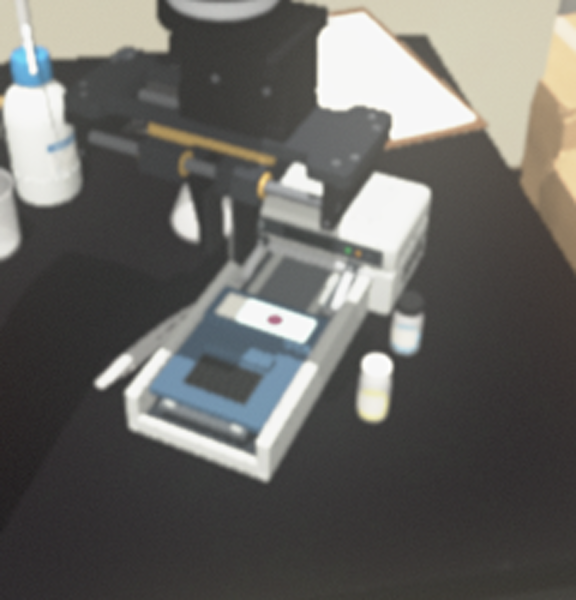

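View pics/top1.png

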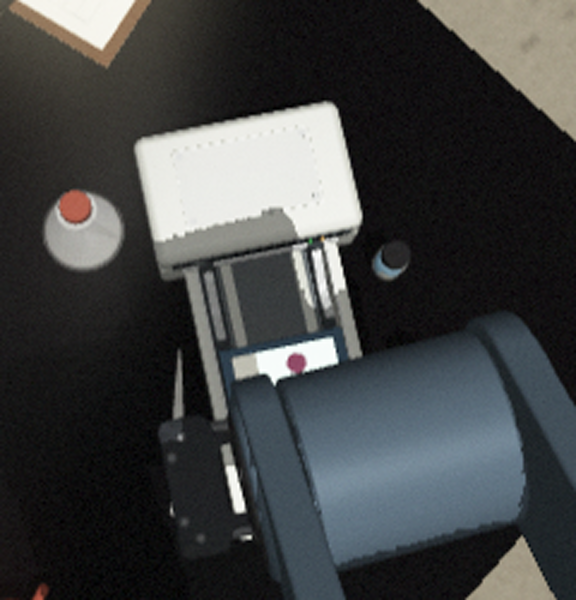

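The gripper is above the deck with the pad clear, and nothing has been disturbed. Next I'll go down close to the pad and look again.

{"fn": "arm_command", "kwargs": {"plan": [[[0,0.1,-1.3],0],[[0,0.1,-2.6],0],[[0,0.1,-3.6],0],[[0,0.1,-3.6],0]]}}

```text
time: 1.6
position: [0.4135, 0.2142, 0.0684]
tool_rot: [0.705, 0.061, -0.065, -0.704]
ft_force: [-0.4, 0.2, -0.9]
grip_width: 0.0006
```

Run:
```python
from h import *
st([*wd(-.1535,-.0007),.046])
from rig import camera,get_obs
c=camera("scene");p=get_obs()["position"];print((proj(c,p)-[220,100])*2.4)
i=c["pixels"][:,:,::-1][100:350,220:460];cv2.imwrite("pics/scene2.png",cv2.resize(i,None,fx=2.4,fy=2.4,interpolation=cv2.INTER_CUBIC))
```

```text
t 1.6 p [0.4135 0.2142 0.0684] reader [-0.1563  0.0034] F [-0.42  0.24 -0.95] jawyaw 100.18 down [-0.006 -0.001 -1.   ] w 0.0006150572197460392
units [ 0.139 -0.142 -0.895]
[215.61428285 346.22216762]
```

View pics/scene2.png

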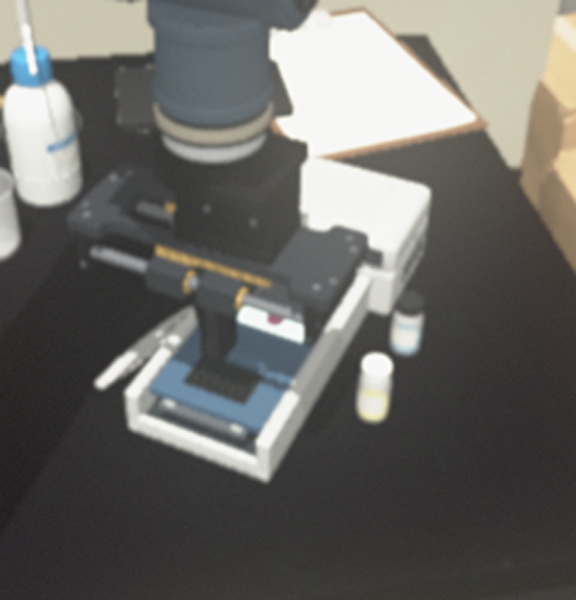

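The shut fingertips hang just above the ribbed pad: TCP at about (216,346) in the crop, pad around (225,380). I'll correct x and y and go down to a few mm above it.

{"fn": "arm_command", "kwargs": {"plan": [[[0.1,-0.1,-0.3],0],[[0.1,-0.1,-0.6],0],[[0.1,-0.1,-0.8],0],[[0.1,-0.1,-0.8],0]]}}

```text
time: 2.05
position: [0.4178, 0.2113, 0.0499]
tool_rot: [0.704, 0.062, -0.062, -0.704]
ft_force: [-0.2, 0.3, -0.9]
grip_width: 0.0005
```

Run:
```python
from h import *
st([*wd(-.1535,-.0007),.042])
```

```text
t 2.05 p [0.4178 0.2113 0.0499] reader [-0.1525 -0.0002] F [-0.23  0.29 -0.9 ] jawyaw 100.09 down [-0. -0. -1.] w 0.0005183335175552883
units [-0.034 -0.026 -0.317]
```

Good position. Pressing down gently to find the contact and the stiffness.

{"fn": "arm_command", "kwargs": {"plan": [[[0,0,-0.15],0],[[0,0,-0.3],0],[[0,0,-0.4],0],[[0,0,-0.4],0]]}}

```text
time: 2.45
position: [0.4181, 0.2114, 0.0405]
tool_rot: [-0.704, -0.062, 0.062, 0.704]
ft_force: [-0.4, -0.1, 9.5]
grip_width: 0.0002
```

{"fn": "arm_command", "kwargs": {"plan": [[[0,0,-0.1],0],[[0,0,-0.2],0],[[0,0,-0.2],0]]}}

```text
time: 2.75
position: [0.4181, 0.2114, 0.0359]
tool_rot: [-0.704, -0.063, 0.062, 0.704]
ft_force: [-0.5, -0.3, 12.5]
grip_width: 0.0002
```

Run:
```python
from h import *
st([*wd(-.1535,-.0007),.032])
```

```text
t 2.75 p [0.4181 0.2114 0.0359] reader [-0.1522 -0.0002] F [-0.52 -0.34 12.54] jawyaw 100.1 down [ 0.001  0.    -1.   ] w 0.0002243509603621262
units [-0.047 -0.03  -0.157]
```

{"fn": "arm_command", "kwargs": {"plan": [[[0,0,-0.1],0],[[0,0,-0.2],0],[[0,0,-0.2],0]]}}

```text
time: 3.05
position: [0.4181, 0.2114, 0.0313]
tool_rot: [-0.704, -0.063, 0.062, 0.704]
ft_force: [-2.1, -1.4, 17.4]
grip_width: 0.0005
```

Run:
```python
from h import *
st([*wd(-.1535,-.0007),.032])
```

```text
t 3.05 p [0.4181 0.2114 0.0313] reader [-0.1522 -0.0002] F [-2.11 -1.4  17.37] jawyaw 100.1 down [ 0.001  0.    -1.   ] w 0.0005429096154098415
units [-0.047 -0.03   0.027]
```

{"fn": "arm_command", "kwargs": {"plan": [[[0.2,0.035,0],0],[[0.4,0.07,0],0],[[0.6,0.105,0],0],[[0.8,0.14,0],0],[[0.985,0.174,0],0]]}}

```text
time: 3.55
position: [0.4411, 0.2155, 0.0314]
tool_rot: [0.704, 0.061, -0.063, -0.704]
ft_force: [-6.7, -0.9, 15.1]
grip_width: 0.0004
```

Run:
```python
from h import *
st()
from rig import camera
for n in("scene","top"):
    c=camera(n);i=c["pixels"][:,:,::-1][100:350,220:460];cv2.imwrite(f"pics/{n}3.png",cv2.resize(i,None,fx=2.4,fy=2.4,interpolation=cv2.INTER_CUBIC))
```

```text
t 3.55 p [0.4411 0.2155 0.0314] reader [-1.289e-01 -1.000e-04] F [-6.74 -0.87 15.07] jawyaw 100.11 down [-0.003 -0.001 -1.   ] w 0.00041790350228722826
```

View pics/scene3.png

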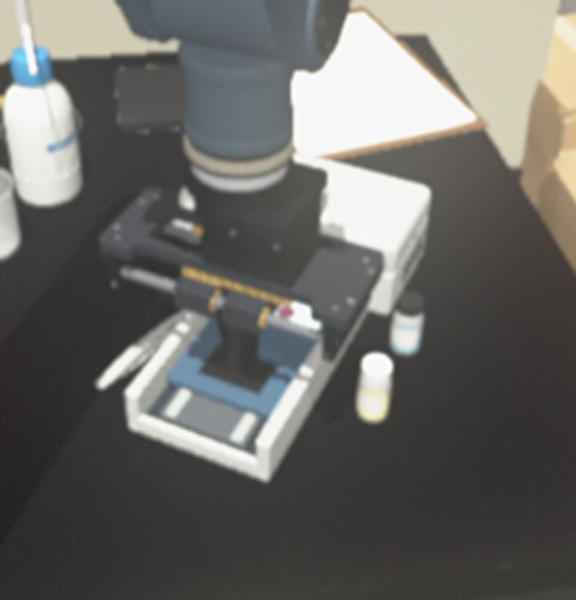

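View pics/top3.png

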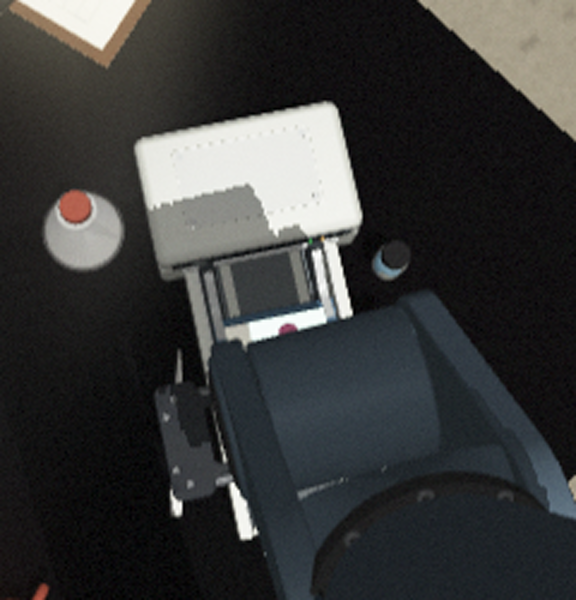

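The carrier has moved with the fingers, and more bed shows behind it at (210,415) in the scene view. Its nose is between the leaf springs. I'll keep going.

{"fn": "arm_command", "kwargs": {"plan": [[[0.2,0.035,0],0],[[0.4,0.07,0],0],[[0.6,0.105,0],0],[[0.8,0.14,0],0],[[0.985,0.174,0],0]]}}

```text
time: 4.15
position: [0.4654, 0.2198, 0.0312]
tool_rot: [0.704, 0.061, -0.063, -0.704]
ft_force: [-5.1, -0.8, 13.9]
grip_width: 0.0006
```

Run:
```python
from h import *
st()
```

```text
t 4.15 p [0.4654 0.2198 0.0312] reader [-1.042e-01 -1.000e-04] F [-5.05 -0.84 13.93] jawyaw 100.11 down [-0.003 -0.001 -1.   ] w 0.0006051449204624531
```

{"fn": "arm_command", "kwargs": {"plan": [[[0.2,0.035,0],0],[[0.4,0.07,0],0],[[0.6,0.105,0],0],[[0.8,0.14,0],0],[[0.985,0.174,0],0]]}}

```text
time: 4.65
position: [0.4912, 0.2244, 0.0315]
tool_rot: [0.704, 0.062, -0.063, -0.704]
ft_force: [-2.9, -0.3, 15.0]
grip_width: 0.0005
```

Run:
```python
from h import *
st()
from rig import camera
for n in("scene","top"):
    c=camera(n);i=c["pixels"][:,:,::-1][100:350,220:460];cv2.imwrite(f"pics/{n}4.png",cv2.resize(i,None,fx=2.4,fy=2.4,interpolation=cv2.INTER_CUBIC))
```

```text
t 4.65 p [0.4912 0.2244 0.0315] reader [-0.078 -0.   ] F [-2.87 -0.34 15.03] jawyaw 100.11 down [-0.001 -0.    -1.   ] w 0.00045550840594448964
```

View pics/scene4.png

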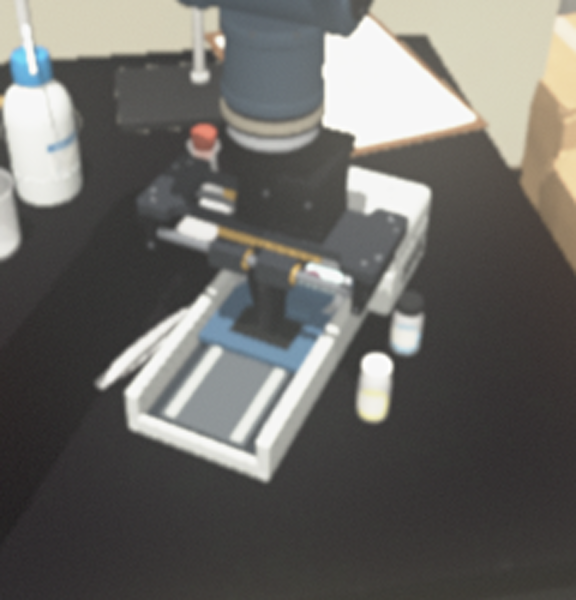

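{"fn": "arm_command", "kwargs": {"plan": [[[0.2,0.035,0],0],[[0.4,0.07,0],0],[[0.6,0.105,0],0],[[0.8,0.14,0],0],[[0.985,0.174,0],0]]}}

```text
time: 5.25
position: [0.5166, 0.229, 0.0322]
tool_rot: [-0.704, -0.063, 0.062, 0.704]
ft_force: [-3.2, -0.8, 15.9]
grip_width: 0.0003
```

{"fn": "arm_command", "kwargs": {"plan": [[[0.1,0.017,0],0],[[0.2,0.035,0],0],[[0.3,0.053,0],0],[[0.4,0.07,0],0]]}}

```text
time: 5.65
position: [0.5265, 0.2307, 0.0322]
tool_rot: [-0.704, -0.063, 0.062, 0.704]
ft_force: [-3.4, 0.3, 15.9]
grip_width: 0.0004
```

Run:
```python
from h import *
st()
from rig import camera
for n in("scene","top"):
    c=camera(n);np.savez(n+"5.npz",**c);i=c["pixels"][:,:,::-1][150:320,240:420];cv2.imwrite(f"pics/{n}5.png",cv2.resize(i,None,fx=3.5,fy=3.5,interpolation=cv2.INTER_CUBIC))
```

```text
t 5.65 p [0.5265 0.2307 0.0322] reader [-0.0422 -0.    ] F [-3.37  0.32 15.85] jawyaw 100.11 down [ 0.001  0.    -1.   ] w 0.0004465716610024651
```

View pics/scene5.png

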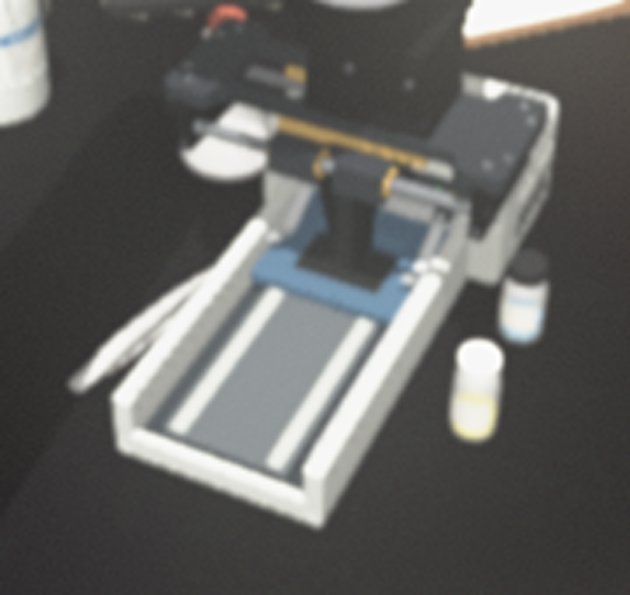

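Run:
```python
from h import *
s=dict(np.load("scene5.npz"))
for p in[(252,277),(315,297),(385,318)]:print(rd(ray(s,((p[0]+.5)/3.5+239.5,(p[1]+.5)/3.5+149.5),.032)))
for p in[(297,265),(380,288)]:print('pad rear',rd(ray(s,((p[0]+.5)/3.5+239.5,(p[1]+.5)/3.5+149.5),.032)))
s=dict(np.load("scene0.npz"))
for p in[(112,452),(200,485),(283,514)]:print('start',rd(ray(s,((p[0]+.5)/4+254.5,(p[1]+.5)/4+149.5),.042)))
```

```text
[-0.0820191   0.03909307]
[-0.08118629  0.00063937]
[-0.07942238 -0.04036918]
pad rear [-0.06200777  0.02109433]
pad rear [-0.05882118 -0.0283716 ]
start [-0.19162555  0.03849082]
start [-0.19157153 -0.00501745]
start [-0.19047926 -0.04398148]
```

The rear edge is at x ≈ -81 mm, so the carrier's origin is at about -20 and 6 to 8 mm remain to the stop. I'll go in small steps and watch the force.

{"fn": "arm_command", "kwargs": {"plan": [[[0.1,0.017,0],0],[[0.2,0.035,0],0],[[0.2,0.035,0],0]]}}

```text
time: 6.05
position: [0.5308, 0.2314, 0.0321]
tool_rot: [0.704, 0.062, -0.063, -0.704]
ft_force: [-4.0, -1.2, 16.0]
grip_width: 0.0003
```

{"fn": "arm_command", "kwargs": {"plan": [[[0.05,0.01,0],0],[[0.1,0.017,0],0],[[0.1,0.017,0],0]]}}

```text
time: 6.35
position: [0.5309, 0.2313, 0.0317]
tool_rot: [0.705, 0.06, -0.064, -0.704]
ft_force: [-7.1, -1.4, 17.6]
grip_width: 0.0003
```

Run:
```python
from h import *
st()
from rig import camera
for n in("scene",):
    c=camera(n);np.savez(n+"6.npz",**c);i=c["pixels"][:,:,::-1][150:320,240:420];cv2.imwrite(f"pics/{n}6.png",cv2.resize(i,None,fx=3.5,fy=3.5,interpolation=cv2.INTER_CUBIC))
```

```text
t 6.35 p [0.5309 0.2313 0.0317] reader [-0.0377 -0.0001] F [-7.07 -1.37 17.64] jawyaw 100.11 down [-0.006 -0.001 -1.   ] w 0.0002990644042029885
```

View pics/scene6.png

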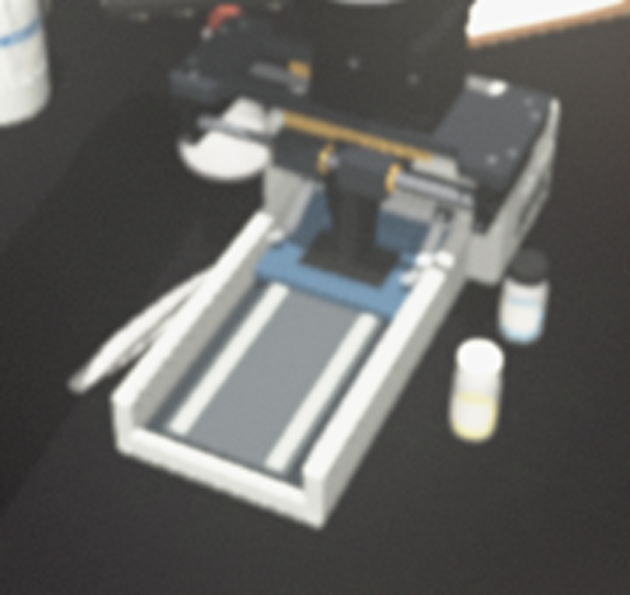

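{"fn": "arm_command", "kwargs": {"plan": [[[0.06,0.01,0],0],[[0.12,0.02,0],0],[[0.12,0.02,0],0],[[0.12,0.02,0],0]]}}

```text
time: 6.8
position: [0.5321, 0.2316, 0.0315]
tool_rot: [0.705, 0.059, -0.066, -0.704]
ft_force: [-8.7, -1.7, 17.8]
grip_width: 0.0006
```

Run:
```python
from h import *
st()
```

```text
t 6.8 p [0.5321 0.2316 0.0315] reader [-0.0365 -0.0001] F [-8.68 -1.72 17.76] jawyaw 100.13 down [-0.01  -0.002 -1.   ] w 0.0005651827368005564
```

Run:
```python
from h import *
from rig import camera
c=camera("scene");np.savez("scene7.npz",**c)
F=lambda c,u,v:None
for k in(5,6,7):
    s=dict(np.load(f"scene{k}.npz"));h=cv2.cvtColor(s["pixels"],cv2.COLOR_RGB2HSV)
    m=cv2.inRange(h,(98,90,60),(118,255,255))
    out=[]
    # walk along reader -x on plane z=.032 at several y; find last blue sample
    for y in(-.03,-.02,-.01,0,.01,.02,.03):
        xs=np.arange(-.03,-.11,-.0005)
        v=[cv2.remap(m.astype(np.float32),*[np.float32([[a]]) for a in proj(s,[*wd(x,y),.032])],cv2.INTER_LINEAR)[0,0] for x in xs]
        b=[x for x,q in zip(xs,v) if q>127];out.append(round(min(b)*1e3,1) if b else None)
    print(k,out)
```

```text
5 [None, None, None, None, None, None, None]
6 [None, None, None, None, None, None, None]
7 [None, None, None, None, None, None, None]
```

Run:
```python
from h import *
for k in(5,6,7):
    s=dict(np.load(f"scene{k}.npz"));h=s["pixels"].astype(np.float32);d=h[:,:,2]-h[:,:,0]
    out=[]
    for y in(-.03,-.02,-.01,0,.01,.02,.03):
        xs=np.arange(-.066,-.1,-.0005)
        v=np.array([cv2.remap(d,*[np.float32([[a]]) for a in proj(s,[*wd(x,y),.032])],cv2.INTER_LINEAR)[0,0] for x in xs])
        th=(v.max()+v[-10:].mean())/2;out.append(round(1e3*xs[v>th].min(),1))
    print(k,out,round(v.max()),round(v[-1]))
```

```text
5 [np.float64(-82.0), np.float64(-83.0), np.float64(-82.5), np.float64(-83.0), np.float64(-82.5), np.float64(-82.5), np.float64(-83.0)] 58 7
6 [np.float64(-78.0), np.float64(-79.0), np.float64(-79.0), np.float64(-79.0), np.float64(-79.0), np.float64(-78.5), np.float64(-79.5)] 57 7
7 [np.float64(-78.5), np.float64(-79.0), np.float64(-79.0), np.float64(-79.5), np.float64(-79.5), np.float64(-79.0), np.float64(-79.5)] 57 8
```

{"fn": "arm_command", "kwargs": {"plan": [[[0.08,0.014,0],0],[[0.16,0.028,0],0],[[0.16,0.028,0],0],[[0.16,0.028,0],0]]}}

```text
time: 7.25
position: [0.5322, 0.2316, 0.0308]
tool_rot: [0.705, 0.056, -0.069, -0.703]
ft_force: [-13.8, -2.2, 19.5]
grip_width: 0.0007
```

```bash
cat > edge.py <<'E'
from h import *
import sys
from rig import camera
k=sys.argv[1];zs=[float(a) for a in sys.argv[2:]];st()
c=camera("scene");np.savez(f"scene{k}.npz",**c);s=c;h=s["pixels"].astype(np.float32);d=h[:,:,2]-h[:,:,0]
for z in zs:
    out=[]
    for y in(-.03,-.02,-.01,0,.01,.02,.03):
        xs=np.arange(-.066,-.1,-.0005)
        v=np.array([cv2.remap(d,*[np.float32([[a]]) for a in proj(s,[*wd(x,y),z])],cv2.INTER_LINEAR)[0,0] for x in xs])
        th=(v.max()+v[-10:].mean())/2;out.append(float(round(1e3*xs[v>th].min(),1)))
    print(z,out)
i=s["pixels"][:,:,::-1][150:320,240:420];cv2.imwrite(f"pics/scene{k}.png",cv2.resize(i,None,fx=3.5,fy=3.5,interpolation=cv2.INTER_CUBIC))
E
python3 edge.py 8 .032
```

```text
t 7.25 p [0.5322 0.2316 0.0308] reader [-0.0364 -0.0001] F [-13.84  -2.24  19.54] jawyaw 100.15 down [-0.018 -0.004 -1.   ] w 0.0007472256261859655
0.032 [-79.0, -80.0, -80.0, -79.5, -80.0, -79.5, -80.5]
```

Run:
```python
from h import *
t=dict(np.load("top0.npz"));s=dict(np.load("scene0.npz"))
f=lambda p,z:rd(ray(t,((p[0]+.5)/3.1+264.5,(p[1]+.5)/3.1+139.5),z)).round(4)
g=lambda p,z:rd(ray(s,((p[0]+.5)/4+254.5,(p[1]+.5)/4+149.5),z)).round(4)
print("top housing back",f((160,35),.08),"front",f((200,196),.08),f((130,212),.08))
print("top rail front",f((180,569),.043),f((363,529),.043))
print("scene housing front top edge",g((250,143),.08),g((512,222),.08),"far",g((450,86),.08))
print("scene rail front top",g((72,456),.043),g((92,462),.043),g((290,540),.043),g((310,548),.043))
i=s["pixels"][:,:,::-1][185:260,300:400];cv2.imwrite("pics/sz.png",cv2.resize(i,None,fx=7,fy=7,interpolation=cv2.INTER_CUBIC))
```

```text
top housing back [0.091  0.0043] front [-0.0034  0.0011] [-0.0045  0.0408]
top rail front [-0.2003  0.052 ] [-0.1999 -0.0524]
scene housing front top edge [-0.0083  0.0642] [-0.0095 -0.0764] far [ 0.0841 -0.0074]
scene rail front top [-0.2021  0.0523] [-0.2013  0.0427] [-0.2026 -0.0531] [-0.2027 -0.0624]
```

View pics/sz.png

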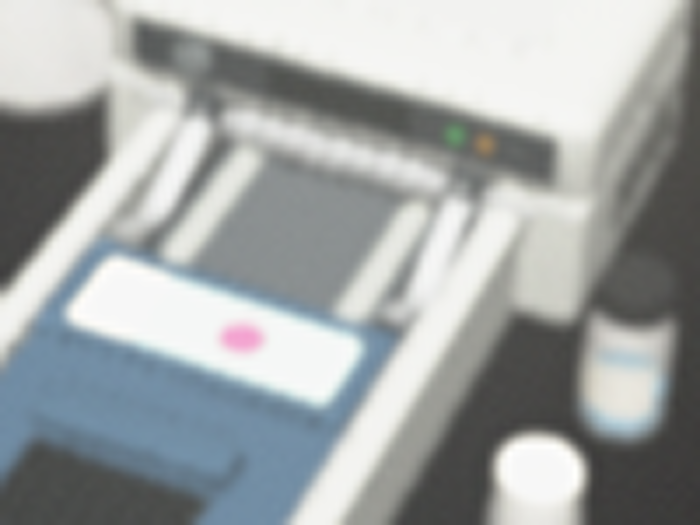

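View pics/scene8.png

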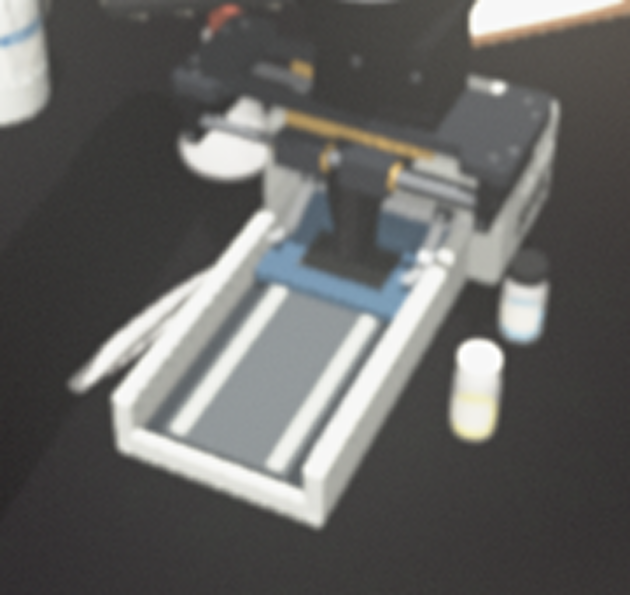

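The push went from 9 to 14 N and neither the carrier nor the TCP moved, so the carrier is hard against the stop. The housing faces show that my reader origin lies 4 to 6 mm too far in, so the carrier is at about -11.5. I'll ease the forward push and then lift straight up.

{"fn": "arm_command", "kwargs": {"plan": [[[-0.1,-0.017,0],0],[[-0.2,-0.035,0],0],[[-0.2,-0.035,0],0]]}}

```text
time: 7.6
position: [0.5321, 0.2315, 0.0314]
tool_rot: [0.705, 0.06, -0.065, -0.704]
ft_force: [-7.1, -1.0, 15.6]
grip_width: 0.0007
```

```bash
python3 edge.py 9 .031
```

```text
t 7.6 p [0.5321 0.2315 0.0314] reader [-0.0365 -0.0001] F [-7.14 -1.   15.58] jawyaw 100.13 down [-0.007 -0.002 -1.   ] w 0.0006812919224725412
0.031 [-77.5, -78.0, -78.5, -78.5, -78.5, -78.0, -78.5]
```

{"fn": "arm_command", "kwargs": {"plan": [[[-0.03,-0.005,0.1],0],[[-0.06,-0.01,0.2],0],[[-0.08,-0.014,0.3],0],[[-0.1,-0.017,0.4],0],[[-0.1,-0.017,0.5],0]]}}

```text
time: 8.15
position: [0.5321, 0.2315, 0.0422]
tool_rot: [0.704, 0.061, -0.063, -0.704]
ft_force: [-2.5, -0.1, -0.9]
grip_width: 0.0008
```

{"fn": "arm_command", "kwargs": {"plan": [[[0,0,0.3],0],[[0,0,0.8],0],[[0,0,1.6],0],[[0,0,2.8],0],[[0,0,4.4],0]]}}

```text
time: 8.65
position: [0.533, 0.2315, 0.1532]
tool_rot: [0.704, 0.062, -0.063, -0.704]
ft_force: [0.7, 0.4, 0.2]
grip_width: 0.0001
```

```bash
python3 edge.py 10 .0385
```

```text
t 8.65 p [0.533  0.2315 0.1532] reader [-0.0356 -0.0003] F [0.69 0.38 0.17] jawyaw 100.08 down [-0.002 -0.    -1.   ] w 9.619593320566756e-05
0.0385 [-77.5, -78.0, -78.0, -80.0, -80.0, -80.5, -81.0]
```

View pics/scene10.png

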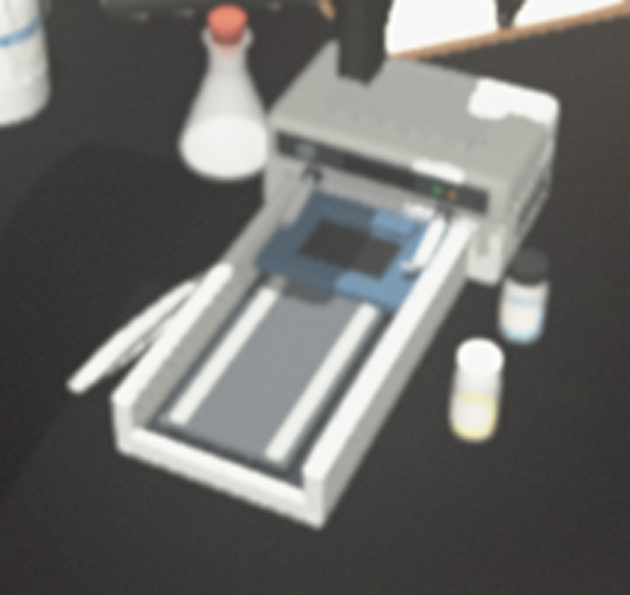

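The fingers are off, and the carrier sits level under the bar with its head inside. I'll move the arm out of the way so both cameras can measure the carrier's height and x.

{"fn": "arm_command", "kwargs": {"plan": [[[-0.5,0,1.8],0],[[-1.8,1,3],0],[[-3.4,2.2,3],0],[[-5,3.4,3],0],[[-6,5,3],0]]}}

```text
time: 9.2
position: [0.381, 0.3567, 0.2289]
tool_rot: [-0.704, -0.062, 0.062, 0.704]
ft_force: [1.5, 0.3, -0.2]
grip_width: 0.0008
```

{"fn": "arm_command", "kwargs": {"plan": [[[-0.5,1.8,0],0],[[-1,3.6,0],0],[[-1.5,5.4,0],0],[[-2,7.2,0],0],[[-2,7.6,0],0]]}}

```text
time: 9.7
position: [0.3318, 0.5517, 0.2286]
tool_rot: [-0.703, -0.065, 0.063, 0.706]
ft_force: [-0.1, -0.6, 0.1]
grip_width: 0.0004
```

Run:
```python
from h import *
from rig import camera
st()
for n,(a,b,c_,d) in dict(scene=(170,270,300,400),top=(180,300,290,410)).items():
    c=camera(n);np.savez(n+"11.npz",**c);i=c["pixels"][:,:,::-1][a:b,c_:d];cv2.imwrite(f"pics/{n}11.png",cv2.resize(i,None,fx=5,fy=5,interpolation=cv2.INTER_CUBIC))
```

```text
t 9.7 p [0.3318 0.5517 0.2286] reader [-0.1781  0.35  ] F [-0.12 -0.56  0.13] jawyaw 100.36 down [ 0.002  0.005 -1.   ] w 0.0003676314712209497
```

View pics/scene11.png

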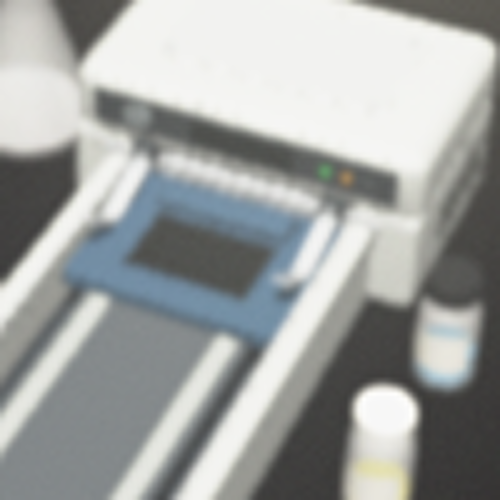

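View pics/top11.png

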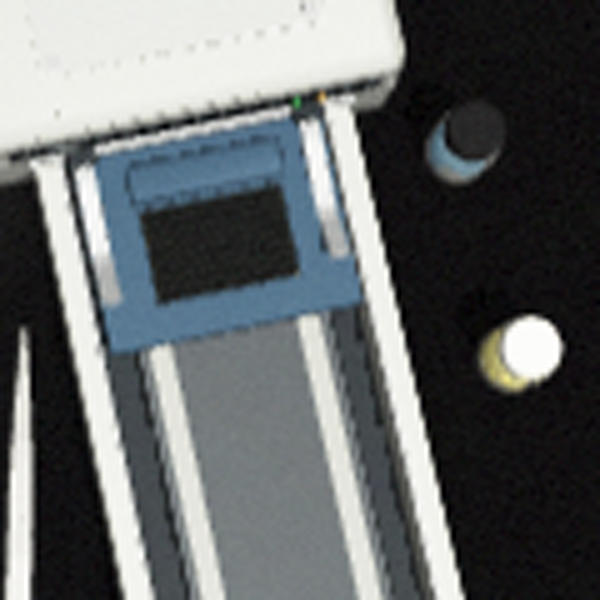

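Run:
```python
from h import *
def tri(T,tp,S,sp):
    out=[]
    for a,b in zip(tp,sp):
        X=cv2.triangulatePoints(T["camera_matrix"]@np.c_[T["R"],T["t"]],S["camera_matrix"]@np.c_[S["R"],S["t"]],np.float64(a).reshape(2,1),np.float64(b).reshape(2,1));X=(X[:3]/X[3])[:,0];out.append([*rd(X),X[2]])
    out=np.array(out);print(out.round(4),out.mean(0).round(4))
L=lambda k:(dict(np.load(f"top{k}.npz")),dict(np.load(f"scene{k}.npz")))
m=lambda ps,f,x,y:[((p[0]+.5)/f+x-.5,(p[1]+.5)/f+y-.5) for p in ps]
T,S=L(0)
tri(T,m([(206,457),(298,434),(307,492),(217,511)],3.1,265,140),S,m([(195,390),(298,424),(268,472),(167,434)],4,255,150))
T,S=L(11)
tri(T,m([(141,213),(282,185),(299,271),(158,302)],5,290,180),S,m([(160,212),(272,248),(243,298),(124,261)],5,300,170))
f=lambda p,z:rd(ray(T,m([p],5,290,180)[0],z)).round(4)
print("bar lower front edge",f((100,155),.0385),f((200,133),.0385),"step front top",f((205,150),.0455),"step face base",f((210,200),.0385),"rear",f((235,327),.0385))
```

```text
[[-0.143   0.0248  0.0424]
 [-0.1415 -0.0278  0.0432]
 [-0.1733 -0.0269  0.0425]
 [-0.1729  0.0241  0.042 ]] [-0.1577 -0.0014  0.0425]
[[-0.0263  0.0241  0.0381]
 [-0.027  -0.0266  0.039 ]
 [-0.0579 -0.0268  0.0375]
 [-0.0585  0.0245  0.037 ]] [-0.0424 -0.0012  0.0379]
bar lower front edge [-0.0033  0.035 ] [-0.0026 -0.0018] step front top [-0.0101 -0.0017] step face base [-0.0271 -0.0003] rear [-0.0733  0.0004]
```

Checks by triangulation: the pad top is at 37.9 mm (38.5 expected when locked, 35 if jammed under the bar). The origin is at x ≈ -12 to -14. The vials, tweezers and flask haven't moved. I'm handing in.

```bash
python3 -c "
from rig import hand_in;print(hand_in())"
```

```text
the job is handed in; nothing more can be done
None
```

I loaded the slide carrier into the reader and handed the job in at about 10 s of the 35 s allowed. `hand_in()` gave no verdict.

**What I did:** With the fingers shut, I pressed the ribbed pad down about 10 to 11 mm (15 to 18 N). I slid the carrier about 115 mm under the leaf springs and the bar until it stood hard against the stop. Raising the push there from 9 to 14 N moved nothing. I then eased the push, lifted straight up and moved the arm clear.

**Last checks:**
- **Position:** the carrier's origin is at x ≈ -12 to -14 mm, inside the -17.5 to -9 allowed.
- **Height:** the pad top is at 37.9 mm. Locked behind the bar should give 38.5 and jammed under it 35, so it reads as locked, with about 1 mm of noise.
- **Surroundings:** the carrier looks level. The vials and tweezers look unmoved in the last pictures; the flask looked unmoved too, but only its base was in view.

**What disagreed:** while pressed, the scene camera put the carrier's origin at about -18 mm. The rail ends showed that view reading about 2 mm low. The housing faces suggested my reader origin was 4 to 6 mm too far in, while the bar edge in the final top view suggested only about 1 mm. I relied on the hard stop and the final view of both cameras.

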